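# Clamp a fish blank in the carving fixture

### The job

Lay the fish-shaped wooden blank flat on the bed of the carving fixture, tail first under the screw's pad and square up against the steel end stop, nose pointing out over the open end. Then turn the T-handle clockwise until the rising resistance shows that the pad holds the blank firmly - about a quarter to a third of a turn past first touch - without crushing the wood, and let go. Leave the glue bottle, hammer, duck blank and offcut where they are.

Things in the scene. Friction and masses are not known exactly. Their poses are not given: they have to be found in the camera images.
- fixture: carving fixture, fixed to the bench (place and yaw vary): plywood bed 260 x 100 x 24 mm, origin at the centre of its underside, x along the bed from its open end (-x) to the end stop and C-frame (+x). Vertical screw axis at x = +30 mm, y = 0; stop face at x = +55 mm. The C-frame's arm, 34 mm wide, reaches from behind the stop to the screw at 100 to 144 mm above the bench.
- stop (a point): middle of the steel end stop's face at the level of the bed's top (24 mm above the bench); axes of the fixture. The stop is 80 mm wide, 22 mm high and faces -x. Behind it, 34 to 60 mm from the face, stands the C-frame's pillar, 34 mm wide.
- screw (a joint): T-handle angle in rad, clockwise from above is positive (tightens). Lowers the pad 4.8 mm per rad (30 mm a turn). Starts at 0 to 1.4; on the blank the pad first touches at about 3.14; travel ends at 9. Turning takes about 0.2 N m (less is felt at a pause); past first touch the spring adds about 0.09 N m (19 N of clamping) per rad. Stays where left up to some 40 N of clamping.
- handle (a point): middle of the T-bar, on the screw axis, 214 mm above the bench at screw = 0, sinking 4.8 mm per rad as it is tightened. Round steel bar 14 mm thick, 95 mm long over the 19 mm balls at its ends; a 13 mm screw goes down from its middle. The point's x axis lies along the bar.
- pad: round pressure pad with black rubber foot, 30 mm diameter, under the screw; does not turn; backed by a spring (4 N/mm, 32 mm travel). Origin at the centre of its lower face, z up: 69 mm above the bench at screw = 0, 15 mm above a blank lying on the bed
- blank: loose fish-shaped blank of plain light wood lying flat, 0.13 to 0.27 kg, 200 long x 64 x 30 mm thick: round-nosed body 58 mm wide with flat parallel sides from x = -70 to +10 mm, then a 28 mm wide stalk, then a square tail 64 mm wide from x = 70 to 100 mm. Origin at the middle of its length on the underside, x towards the tail (nose at x = -100 mm); mass centre near x = -6 mm.
- tail (a point): middle of the flat tail end of the blank, on the underside, 100 mm from its origin; axes of the blank
- grip (a point): point in the blank's body, 20 mm from the origin towards the nose, half way up (15 mm above its underside); the flat sides are 29 mm to each side along its y
- glue: bystander: white glue bottle with red cap, 60 mm diameter, 190 mm tall, standing; origin at the centre of its foot
- hammer: bystander: hammer, 260 mm long, lying; origin under its middle
- duck: bystander: smaller duck-shaped blank about 160 x 80 x 28 mm, lying; origin under the body's middle
- offcut: bystander: brown wood block 70 x 120 x 45 mm; origin under its middle

How it is judged:
By the outcome, as a careful person would: the job done as asked, in the order asked, and still so for the second after the job is handed in, with the robot touching nothing.
It also fails if it takes over 72 s, if anything falls off the work surface, if the arm or the gripper's body presses on something with over 40 N, if the wrist force passes 120 N, or if a joint passes its speed limit or range.

### The arm

A 6-joint arm with a two-finger parallel gripper is mounted at the origin on the work surface. World frame = base frame: x ahead of the robot, y to its left, z up, the work surface at z = 0. Lengths are in m, angles in rad, forces in N, time in s.
With the tool pointing down it reaches from about 0.375 to 0.9 m from the base axis. Payload 3.1 kg.
Tool frame: the origin (TCP) lies midway between the tips of the shut fingers; the grasp point (between the pads) lies robot.grip_depth behind it (robot.grip_depth is the distance from the TCP to the grasp point, in m); z points along the fingers, y is the line along which they close (so a half turn about z gives the same grasp; the last joint's range is limited). The gripper opens to 87 mm and grips with 3 to 60 N. Pads are 19 mm wide; open, the fingers measure 117 mm over their backs; the gripper's body (75 mm by 190 mm) begins 51 mm behind the grasp point.
Start: joints at [-1.393, 0.527, 1.433, -0, 1.181, -0.178], TCP at [0.218, -0.586, 0.189] pointing down, gripper open.
Joint ranges: [-3.08, 3.08], [-0.75, 2.2], [0.22, 2.44], [-1.43, 4.57], [0, 2.65], [-2.85, 2.85]. Speed limits (rad/s): [2.79, 2.79, 3.14, 3.14, 3.14, 3.14].

### API

Orientations are given as a unit quaternion [x, y, z, w].
In Python, from rig import robot gives the robot as it stands.
- The arm moves only by the shell command python3 nudge.py 'ROWS' [OPENING] [FORCE]. ROWS is 1 to 20 rows, one to a line, with the numbers parted by spaces; each row has 4 numbers: dx, dy, dz in m, then a turn about the tool's z in rad; each row shifts and turns the commanded pose from where the row before left it, along the tool's axes as they then stand; what a row does not reach is not made up. A row lasts 1/12 s, in which the tool goes at most 0.0417 m and 0.125 rad, less where a joint would pass 70% of its speed; a pose out of reach is approached as far as the arm can. OPENING is the finger opening in m, set as the command begins (- or left out keeps the last). The fingers move at their own pace and stop on an object; FORCE is the grip in N (left out, the last holds). Time passes only in rows, so rows that do not move let the fingers close. It prints the time, the measured TCP pose, the force, the opening and the grip force at its end. Input that does not fit is refused with a message, and nothing moves.
- robot.get_obs(): the state, without advancing time (a new reading comes with each control period).
- robot.camera(name): name is "side" or "top" or "wrist"; returns a dict with "img" (420x560x3 uint8, red, green, blue), "fx", "fy", "cx", "cy" (pixels), "k1" (the pictures are not rectified: a ray, as slopes to the right and down, at radius r is drawn at 1 + k1 r^2 times it, then the intrinsics apply), "xyz" and "attitude" of the camera in the world. Camera axes: x right, y down, z forward; pixel columns grow to the right and rows downward; lengths in m; the calibration is good to about 2 mm. A picture is of the moment at which its call begins. There is no depth.
- robot.hand_in(): hands the job in; it is judged then, once.
The state is a dict: "time": time; "q": joint angles; "joint_velocities": joint speeds; "joint_torque": joint torques, N m; "position": TCP position; "tool_rot": TCP orientation; "ft_force": force on the tool from outside, world axes, zero at the start; "moment": the same for the moment, N m; "grip_width": finger opening in m; "grip_force": force on a finger pad.
Only numpy, scipy, OpenCV 4.12 (cv2) and the standard library are available. Lean on these libraries where they do the work, as an engineer would, in place of code of your own. Each camera call takes 0.05 s, during which the arm holds its last target. There are 200 camera calls.

## Working session

There is one attempt and no reset: what is moved stays moved. The work goes in short steps, Python scripts to look and compute and a shell command to move; the robot and the scene stay as the last step left them, time stands still between calls to the robot, and variables do not carry over. Pictures are saved under pics/ and viewed, at most 10 in all, crops included, and the job is handed in when it is done.

```bash
ls; mkdir -p pics; cat > h.py <<'E'
import numpy as np, cv2
from rig import robot
from scipy.spatial.transform import Rotation as R
def cam(n):
    c=robot.camera(n); return c
def rot(c):
    a=np.array(c["attitude"]); return R.from_quat(a).as_matrix() if a.size==4 else a.reshape(3,3)
def ray(c,u,v):
    p=cv2.undistortPoints(np.array([[[u,v]]],float),np.array([[c["fx"],0,c["cx"]],[0,c["fy"],c["cy"]],[0,0,1]]),np.array([c["k1"],0,0,0]))[0,0]
    return np.array(c["xyz"]),rot(c)@np.array([p[0],p[1],1])
def onz(c,u,v,z):
    o,d=ray(c,u,v); return o+d*(z-o[2])/d[2]
def tri(c1,p1,c2,p2):
    o1,d1=ray(c1,*p1);o2,d2=ray(c2,*p2)
    s=np.linalg.lstsq(np.c_[d1,-d2],o2-o1,rcond=None)[0]
    a,b=o1+d1*s[0],o2+d2*s[1]; return (a+b)/2,np.linalg.norm(a-b)
def save(c,n): cv2.imwrite(n,c["img"][:,:,::-1])
E
python3 - <<'E'
from h import *
for n in("top","side"):
    c=cam(n); save(c,f"pics/{n}0.png"); print({k:c[k] for k in c if k!="img"})
print(robot.grip_depth, robot.get_obs())
E
```

```text
nudge.py
pics
rig.py
{'fx': 438.73691755425773, 'fy': 438.73691755425773, 'cx': 269.2785192130498, 'cy': 211.49734976938862, 'k1': 0.011396568826095866, 'xyz': array([5.47681841e-01, 1.27165647e-03, 1.56619254e+00]), 'attitude': array([ 0.71575557, -0.6978273 ,  0.02275625, -0.01460072])}
{'fx': 500.9324800027741, 'fy': 500.9324800027741, 'cx': 284.0606088410054, 'cy': 205.95831231647318, 'k1': -0.10297521466943235, 'xyz': array([-0.10323905,  0.91316929,  1.36122488]), 'attitude': array([-0.29672416,  0.87916308, -0.35088962,  0.12610918])}
0.0187 {'time': 0.1, 'q': array([-1.39351730e+00,  5.28328333e-01,  1.43373471e+00, -5.81840581e-06,
        1.18143469e+00, -1.78495559e-01]), 'joint_velocities': array([ 1.17021835e-03, -1.51365630e-03, -3.63303785e-03,  2.12309225e-04,
        9.06028086e-05,  2.59791095e-03]), 'joint_torque': array([-1.65735300e-04, -4.40986705e+01, -1.77150160e+01,  6.35547610e-02,
        5.34051040e-02, -4.98426891e-05]), 'position': array([ 0.21759938, -0.58514148,  0.18850968]), 'tool_rot': array([ 9.84219092e-01,  1.76951609e-01, -2.11099961e-06, -9.52542798e-04]), 'ft_force': array([ 0.64501982,  0.49390454, -0.46314049]), 'moment': array([ 0.02157341,  0.01580826, -0.02641126]), 'grip_force': 0.0, 'grip_width': 0.08689812096151299}
```

View pics/top0.png

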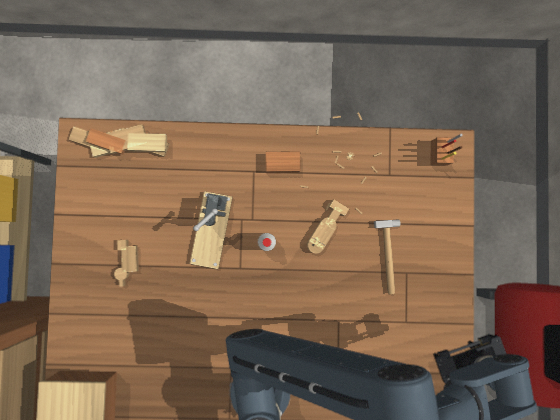

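View pics/side0.png

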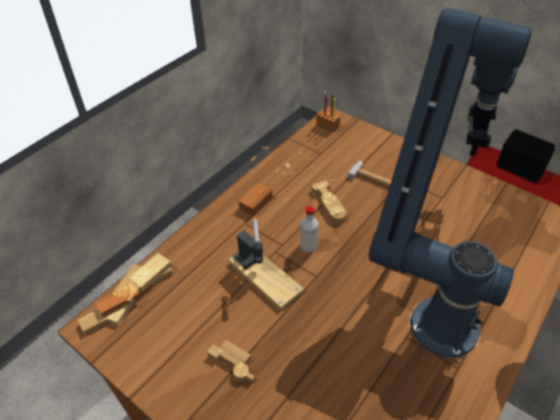

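The top view shows the fixture at about (210,230) with its stop end up (+x), the fish at (326,228) with its tail at (340,207), the glue at (267,242), and the hammer, offcut and duck clear of these. Next I'll measure with masks.

```bash
python3 - <<'E'
from h import *
c=cam("top"); im=c["img"]
hsv=cv2.cvtColor(im,cv2.COLOR_RGB2HSV)
print(hsv[240,322],hsv[255,206],hsv[240,300],hsv[207,340])
def meas(x0,x1,y0,y1,z,name):
    m=np.zeros(im.shape[:2],np.uint8)
    H=hsv[y0:y1,x0:x1]
    m[y0:y1,x0:x1]=((H[...,0]>=14)&(H[...,0]<=30)&(H[...,2]>140)).astype(np.uint8)*255
    cs=sorted(cv2.findContours(m,0,cv2.CHAIN_APPROX_NONE)[0],key=cv2.contourArea)
    k=cs[-1]; 
    P=np.array([onz(c,*p,z)[:2] for p in k[:,0].astype(float)])
    r=cv2.minAreaRect(P.astype(np.float32)*1000); print(name,cv2.contourArea(k),r,cv2.boxPoints(r).round(1).tolist())
    return m
m=meas(295,360,190,265,.03,"blank")|meas(180,240,180,275,.024,"bed")
big=np.hstack([cv2.resize(im[180:280,180:360],None,fx=4.4,fy=4.4,interpolation=cv2.INTER_CUBIC)])
cv2.imwrite("pics/crop1.png",big[:,:,::-1])
E
```

```text
[ 17 106 200] [ 21  87 223] [ 13 123 160] [ 18 101 214]
blank 3502.5 ((580.6571044921875, -219.59315490722656), (259.95587158203125, 225.5869903564453), 1.2553012371063232) [[448.20001220703125, -109.69999694824219], [453.20001220703125, -335.20001220703125], [713.0999755859375, -329.5], [708.0999755859375, -104.0]]
bed 3436.5 ((581.016357421875, 193.5086669921875), (308.9952087402344, 207.64756774902344), 1.64516019821167) [[423.6000061035156, 292.8999938964844], [429.6000061035156, 85.30000305175781], [738.4000244140625, 94.19999694824219], [732.5, 301.70001220703125]]
```

View pics/crop1.png

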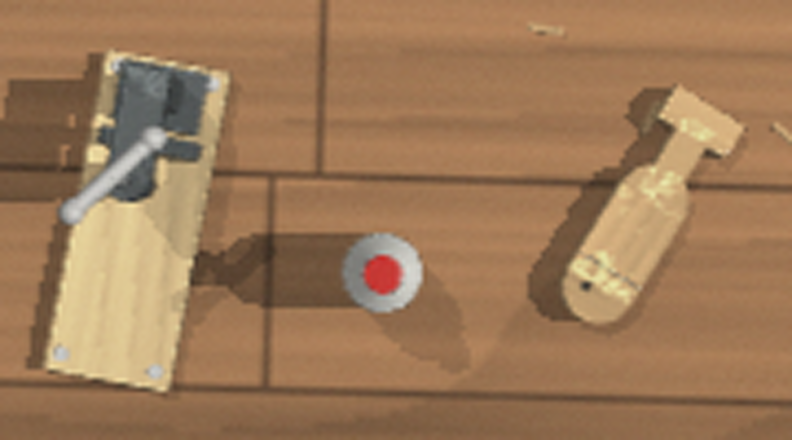

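The crop shows the bed corners at about (105,52), (229,74), (168,390) and (44,370). The handle's balls are at (155,138) and (70,212), the blank's tail corners at (680,84) and (744,130), and its nose at about (592,325).

```bash
python3 - <<'E'
from h import *
c=cam("top"); hsv=cv2.cvtColor(c["img"],cv2.COLOR_RGB2HSV)
f=lambda x,y,z: onz(c,180+(x+.5)/4.4-.5,180+(y+.5)/4.4-.5,z)[:2]
b=[f(*p,.024) for p in((105,52),(229,74),(168,390),(44,370))]; print("bed",np.round(b,4))
o=np.mean(b,0); ax=(b[0]+b[1]-b[2]-b[3])/2; print(o,ax,np.linalg.norm(ax),"yaw",np.arctan2(ax[1],ax[0]))
h=[f(*p,.211) for p in((155,138),(70,212))]; d=h[0]-h[1]; print("handle",np.mean(h,0),np.linalg.norm(d),np.arctan2(d[1],d[0]))
u=ax/np.linalg.norm(ax); print("screw axis by bed",o+.03*u)
m=((hsv[...,2]>165)&(hsv[...,1]<115)&(hsv[...,1]>40)).astype(np.uint8); M=np.zeros_like(m);M[190:265,300:360]=m[190:265,300:360]
k=max(cv2.findContours(M,0,cv2.CHAIN_APPROX_NONE)[0],key=cv2.contourArea)
P=np.array([onz(c,*p,.03)[:2] for p in k[:,0].astype(float)],np.float32)*1000
r=cv2.minAreaRect(P); print("blank",r)
t=[f(*p,.03) for p in((680,84),(744,130))]; n=f(592,325,.03); t0=np.mean(t,0); a=t0-n
print("tail",t0,np.subtract(*t),"len",np.linalg.norm(a),"yaw",np.arctan2(a[1],a[0]))
print("glue cap",f(383,274,.19)[:2])
E
```

```text
bed [[0.6942 0.2179]
 [0.6792 0.1183]
 [0.4266 0.1592]
 [0.44   0.2578]]
[0.5599974  0.18829935] [ 0.25344022 -0.04036631] 0.2566347291806499 yaw -0.15794682636117072
handle [0.59015048 0.18351866] 0.0786241265770488 -0.8245627006219763
screw axis by bed [0.58962397 0.18358062]
blank ((578.363037109375, -217.59230041503906), (63.17746353149414, 197.90011596679688), 59.302085876464844)
tail [ 0.66229822 -0.26835713] [0.03551295 0.05180057] len 0.19875526930801618 yaw -0.48432191447138956
glue cap [ 0.52524808 -0.00788334]
```

```bash
python3 nudge.py '0.035 -0.018 0 0
0.035 -0.018 0 0
0.035 -0.018 0 0
0.035 -0.018 0 0
0.035 -0.018 0 0
0.035 -0.018 0 0
0.035 -0.018 0 0
0.035 -0.018 0 0
0.035 -0.018 0 0
0.035 -0.018 0 0
0.035 -0.018 0 0
0.035 -0.018 0 0
0.033 -0.018 0 0
0 0 0 0.125
0 0 0 0.125
0 0 0 0.125
0 0 0 0.125
0 0 0 0.125
0 0 0 0.125
0 0 0 0.125' 0.087
cat >> h.py <<'E'
def state():
    o=robot.get_obs(); T=R.from_quat(o["tool_rot"]).as_matrix(); return o,T
def to(p,yaw=None):
    "offset to TCP target p in current tool axes, and turn needed for tool-x yaw (mod pi)"
    o,T=state(); d=T.T@(np.array(p)-o["position"]); psi=np.arctan2(T[1,0],T[0,0])
    t=None if yaw is None else -((yaw-psi+np.pi/2)%np.pi-np.pi/2)
    print("t",round(o["time"],2),"pos",o["position"].round(4),"psi",round(psi,4),"q6",round(o["q"][5],3),"F",o["ft_force"].round(1),"M",o["moment"].round(2),"w",round(o["grip_width"],4),"| move",d.round(4),"turn",t)
E
python3 - <<'E'
from h import *
to((.561,-.2075,.189),-.536)
c=cam("wrist"); save(c,"pics/w1.png"); o,T=state(); print(T.T@(c["xyz"]-o["position"]), (T.T@rot(c)).round(2).tolist())
E
```

```text
time: 1.87
position: [0.5607, -0.2085, 0.1891]
tool_rot: [0.966, -0.26, -0.0, -0.0]
ft_force: [0.1, 0.5, 0.6]
grip_width: 0.0871
grip_force: 0.0
t 1.87 pos [ 0.5607 -0.2085  0.1891] psi -0.5253 q6 1.553 F [0.1 0.5 0.6] M [ 0.11  0.03 -0.01] w 0.0871 | move [-0.0002 -0.001   0.0001] turn 0.010740371903057877
[ 0.07836753 -0.00060265 -0.1946687 ] [[0.0, -0.96, -0.29], [1.0, 0.0, 0.0], [-0.0, -0.29, 0.96]]
```

View pics/w1.png

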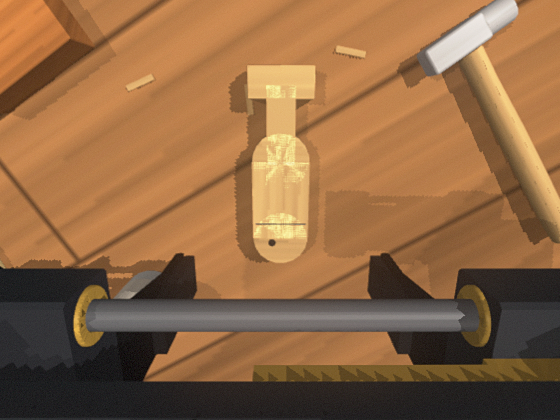

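The wrist view shows the fish straight ahead: tail corners (247,66) and (315,66), flat sides at columns 253 and 309 (rows 165–230), nose at (281,263). The camera sits on the tool's +x side, so I will grasp with the tool flipped by half a turn to keep it away from the T-handle.

```bash
python3 - <<'E'
from h import *
c=cam("wrist"); im=c["img"]; hsv=cv2.cvtColor(im,cv2.COLOR_RGB2HSV)
for v in(82,170,185,200,215,230): # colour along rows: edges of the light wood
    g=im[v,225:340].astype(int).sum(1); gr=np.diff(cv2.GaussianBlur(im[v-3:v+4,225:340].astype(np.float32).sum(2).mean(0)[None],(3,1),0)[0])
    l,r=225+gr[:58].argmax()+.5,225+58+gr[58:].argmin()+.5
    a,b=onz(c,l,v,.03),onz(c,r,v,.03); print(v,l,r,a[:2].round(4),b[:2].round(4),"mid",((a+b)/2)[:2].round(4),"w",np.linalg.norm(a-b).round(4))
t=[onz(c,u,66,.03)[:2] for u in(247.5,315)]; n=onz(c,281,263,.03)[:2]
t0=np.mean(t,0);a=t0-n; print(t0,n,np.linalg.norm(a),np.arctan2(a[1],a[0]),"edge",np.subtract(*t), "grip",t0-a/np.linalg.norm(a)*.12)
E
python3 nudge.py '0 0 0 -0.125
0 0 0 -0.125
0 0 0 -0.125
0 0 0 -0.125
0 0 0 -0.125
0 0 0 -0.125
0 0 0 -0.125
0 0 0 -0.125
0 0 0 -0.125
0 0 0 -0.125
0 0 0 -0.125
0 0 0 -0.125
0 0 0 -0.125
0 0 0 -0.125
0 0 0 -0.125
0 0 0 -0.125
0 0 0 -0.125
0 0 0 -0.125
0 0 0 -0.125
0 0 0 -0.125'
```

```text
82 246.5 313.5 [ 0.6671 -0.2324] [ 0.6354 -0.2867] mid [ 0.6512 -0.2595] w 0.0629
170 251.5 308.5 [ 0.5941 -0.1928] [ 0.5652 -0.2422] mid [ 0.5796 -0.2175] w 0.0573
185 251.5 308.5 [ 0.581  -0.1848] [ 0.5518 -0.2348] mid [ 0.5664 -0.2098] w 0.058
200 251.5 308.5 [ 0.5677 -0.1765] [ 0.538  -0.2272] mid [ 0.5528 -0.2018] w 0.0587
215 252.5 307.5 [ 0.5534 -0.1689] [ 0.5245 -0.2184] mid [ 0.539  -0.1937] w 0.0573
230 252.5 307.5 [ 0.5394 -0.1603] [ 0.51   -0.2104] mid [ 0.5247 -0.1853] w 0.0581
[ 0.66265194 -0.26757054] [ 0.49148116 -0.16709274] 0.1984823093491708 -0.5308082354867064 edge [0.03157947 0.05403279] grip [ 0.55916416 -0.20682288]
time: 3.63
position: [0.5607, -0.2086, 0.1892]
tool_rot: [0.544, 0.839, 0.0, -0.0]
ft_force: [0.0, 0.1, -0.5]
grip_width: 0.0868
grip_force: 0.0
```

```bash
python3 nudge.py '0 0 0 -0.125
0 0 0 -0.125
0 0 0 -0.125
0 0 0 -0.125
0 0 0 -0.125
0 0 0 0'
python3 -c "
from h import *
to((.559,-.206,.006),-.530)"
```

```text
time: 4.13
position: [0.5608, -0.2087, 0.1892]
tool_rot: [0.262, 0.965, 0.0, -0.0]
ft_force: [0.2, -0.2, -0.2]
grip_width: 0.0875
grip_force: 0.0
t 4.13 pos [ 0.5608 -0.2087  0.1892] psi 2.611 q6 -1.583 F [ 0.2 -0.2 -0.2] M [ 0.02 -0.17 -0.03] w 0.0875 | move [0.0028 0.0014 0.1832] turn -0.0005741008157533756
```

```bash
python3 nudge.py '0.003 0.001 0.03 0
0 0 0.035 0
0 0 0.035 0
0 0 0.03 0
0 0 0.025 0
0 0 0.02 0
0 0 0.008 0
0 0 0 0'
python3 nudge.py '0 0 0 0
0 0 0 0
0 0 0 0
0 0 0 0
0 0 0 0
0 0 0 0' 0.04 40
```

```text
time: 4.8
position: [0.5573, -0.2055, 0.0042]
tool_rot: [0.265, 0.964, 0.001, -0.002]
ft_force: [-0.1, -0.6, 0.3]
grip_width: 0.087
grip_force: 0.0
time: 5.3
position: [0.5592, -0.2065, 0.0071]
tool_rot: [0.265, 0.964, -0.0, 0.001]
ft_force: [0.4, 0.3, 1.4]
grip_width: 0.0547
grip_force: 0.0
```

```bash
python3 nudge.py '0 0 0 0
0 0 0 0
0 0 0 0' 
python3 - <<'E'
from h import *
c=cam("side"); save({"img":cv2.resize(c["img"][130:290,240:440],None,fx=3,fy=3)},"pics/s1.png")
E
```

```text
time: 5.55
position: [0.5588, -0.2063, 0.0064]
tool_rot: [0.265, 0.964, 0.0, 0.0]
ft_force: [-0.9, -0.1, -0.1]
grip_width: 0.0416
grip_force: 0.0
```

View pics/s1.png

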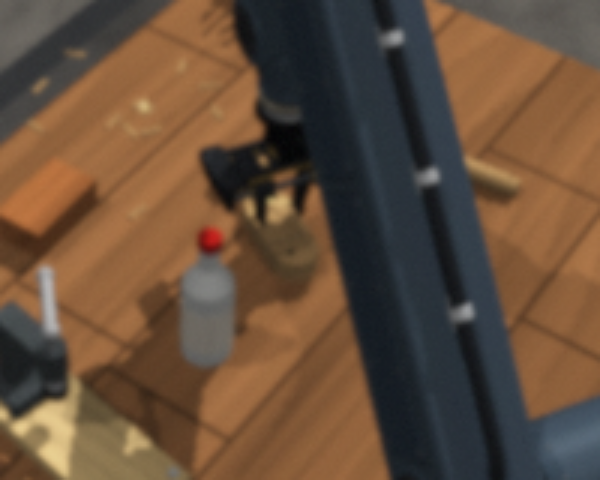

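The side crop shows the fingers near (262..298,200) and the nose at about (297,275). They closed past 58 mm without force, so they may be beside the stalk. I'll check by projecting known points.

```bash
python3 - <<'E'
from h import *
c=cam("side")
def proj(p):
    q=rot(c).T@(np.array(p)-c["xyz"]); x,y=q[:2]/q[2]; s=1+c["k1"]*(x*x+y*y); return np.array([c["fx"]*x*s+c["cx"],c["fy"]*y*s+c["cy"]])
for n,p in dict(nose=(.491,-.167,.03),nose0=(.491,-.167,0),grip=(.559,-.206,.03),tip=(.559,-.206,.006),glue=(.525,-.008,.19)).items(): print(n,((proj(p)-[240,130])*3).round())
c=cam("wrist"); save(c,"pics/w2.png")
E
```

```text
nose [304. 261.]
nose0 [302. 277.]
grip [275. 218.]
tip [274. 231.]
glue [207. 233.]
```

View pics/w2.png

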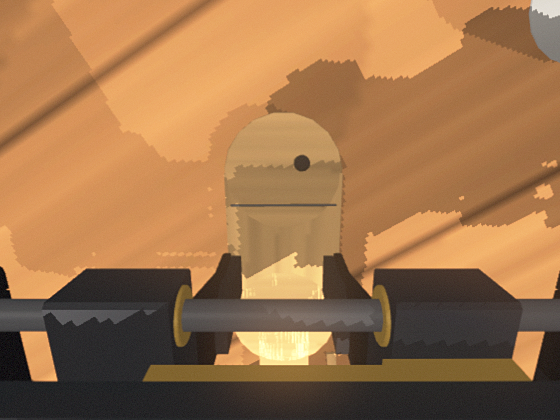

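The wrist view shows the body between the fingers: nose at (283,113), shoulder end at about (285,360), and fingers at columns 240 and 323, rows 255–370. I'll convert these to metric positions.

```bash
python3 - <<'E'
from h import *
c=cam("wrist"); o,T=state(); p=o["position"]
def proj(q):
    q=rot(c).T@(np.array(q)-c["xyz"]); x,y=q[:2]/q[2]; s=1+c["k1"]*(x*x+y*y); return np.array([c["fx"]*x*s+c["cx"],c["fy"]*y*s+c["cy"]]).round()
for z in(0,-.0187,-.04):
  print(z,[proj(p+T@np.array([x,y,z])).tolist() for x in(-.0095,.0095) for y in(-.021,.021)])
for px in((283,113),(285,360),(227,190),(342,190)): print(px,onz(c,*px,.03)[:2].round(4), (T.T@(onz(c,*px,.03)-p)).round(4))
print(o["grip_width"],o["grip_force"],p)
E
```

```text
0 [[246.0, 264.0], [317.0, 264.0], [246.0, 234.0], [318.0, 234.0]]
-0.0187 [[243.0, 278.0], [320.0, 278.0], [242.0, 246.0], [321.0, 246.0]]
-0.04 [[239.0, 298.0], [324.0, 298.0], [237.0, 262.0], [326.0, 262.0]]
(283, 113) [ 0.4926 -0.1662] [ 0.0773  0.0007 -0.0237]
(285, 360) [ 0.6104 -0.2346] [-0.0589  0.002  -0.0237]
(227, 190) [ 0.5099 -0.2086] [ 0.0408 -0.0269 -0.0237]
(342, 190) [ 0.5388 -0.1598] [ 0.0408  0.0298 -0.0237]
0.04003265414482717 0.0 [ 0.55872529 -0.20627206  0.00627037]
```

The image geometry puts the visible fingertips about 29 mm above the reported TCP, so they closed just above the wood. The blank has not moved. I'll open, then descend carefully while watching the force.

```bash
python3 nudge.py '0 0 0 0
0 0 0 0
0 0 0 0
0 0 0 0
0 0 0 0
0 0 0 0
0 0 0 0
0 0 0 0
0 0 0 0
0 0 0 0' 0.087
python3 nudge.py '0 0 0.004 0
0 0 0.004 0
0 0 0 0'; python3 nudge.py '0 0 0.004 0
0 0 0.003 0
0 0 0 0'
```

```text
time: 6.58
position: [0.5588, -0.2063, 0.0064]
tool_rot: [0.265, 0.964, -0.0, -0.0]
ft_force: [-0.9, -0.6, -0.8]
grip_width: 0.086
grip_force: 0.0
time: 6.83
position: [0.5581, -0.2059, -0.0026]
tool_rot: [0.265, 0.964, 0.0, -0.001]
ft_force: [-0.1, -0.3, 0.0]
grip_width: 0.087
grip_force: 0.0
time: 7.08
position: [0.5582, -0.206, -0.0095]
tool_rot: [0.265, 0.964, 0.0, -0.001]
ft_force: [-0.2, -0.4, 0.5]
grip_width: 0.0871
grip_force: 0.0
```

```bash
python3 nudge.py '0 0 0.004 0
0 0 0.004 0
0 0 0 0
0 0 0 0'; python3 nudge.py '0 0 0.003 0
0 0 0.002 0
0 0 0 0'; python3 nudge.py '0 0 0 0
0 0 0 0
0 0 0 0
0 0 0 0
0 0 0 0
0 0 0 0
0 0 0 0
0 0 0 0' 0.04 40
```

```text
time: 7.42
position: [0.5585, -0.2062, -0.017]
tool_rot: [0.265, 0.964, 0.0, -0.0]
ft_force: [-0.4, -0.4, 1.3]
grip_width: 0.0871
grip_force: 0.0
time: 7.67
position: [0.5585, -0.2062, -0.022]
tool_rot: [0.265, 0.964, 0.0, -0.0]
ft_force: [0.6, 0.3, 0.2]
grip_width: 0.0869
grip_force: 0.0
time: 8.33
position: [0.5589, -0.2062, -0.0216]
tool_rot: [0.265, 0.964, 0.0, 0.0]
ft_force: [-0.1, 0.6, 0.7]
grip_width: 0.0573
grip_force: 40.0
```

```bash
python3 nudge.py '0 0 -0.01 0
0 0 -0.02 0
0 0 -0.035 0
0 0 -0.04 0
0 0 -0.04 0
0 0 -0.04 0
0 0 -0.04 0
0 0 -0.035 -0.05
0 0 0 -0.11
0 0 0 -0.11
0 0 0 -0.10
0 0 0 0'
python3 - <<'E'
from h import *
u=np.array([np.cos(-.158),np.sin(-.158)]); g=np.array([.56,.1883])-.128*u; print(g)
to((*g,.24),-.158)
E
```

```text
time: 9.33
position: [0.5582, -0.206, 0.239]
tool_rot: [0.082, 0.997, -0.0, -0.0]
ft_force: [0.2, -0.3, -2.3]
grip_width: 0.0578
grip_force: 40.0
[0.43359438 0.20843996]
t 9.33 pos [ 0.5582 -0.206   0.239 ] psi 2.9775 q6 -1.948 F [ 0.2 -0.3 -2.3] M [ 0.13 -0.22 -0.04] w 0.0578 | move [ 0.1906  0.3885 -0.001 ] turn -0.006140044120863664
```

```bash
python3 nudge.py '0.01 0.02 0 -0.006
0.016 0.033 0 0
0.016 0.033 0 0
0.016 0.033 0 0
0.016 0.033 0 0
0.016 0.033 0 0
0.016 0.033 0 0
0.016 0.033 0 0
0.016 0.033 0 0
0.016 0.033 0 0
0.016 0.033 0 0
0.016 0.033 0 0
0.011 0.016 0 0
0 0 0 0
0 0 0 0'
python3 - <<'E'
from h import *
u=np.array([np.cos(-.158),np.sin(-.158)]); g=np.array([.56,.1883])-.128*u
to((*g,.006),-.158)
c=cam("top"); save({"img":cv2.resize(c["img"][170:310,150:310],None,fx=4.2,fy=4.2,interpolation=cv2.INTER_CUBIC)},"pics/t2.png")
E
```

```text
time: 10.58
position: [0.427, 0.2196, 0.2384]
tool_rot: [0.079, 0.997, -0.0, -0.0]
ft_force: [-0.0, 0.2, -2.0]
grip_width: 0.0575
grip_force: 40.0
t 10.58 pos [0.427  0.2196 0.2384] psi 2.9828 q6 -1.17 F [-0.   0.2 -2. ] M [ 0.11 -0.14  0.04] w 0.0575 | move [-0.0083 -0.0098  0.2324] turn -0.0008321173925573966
```

View pics/t2.png

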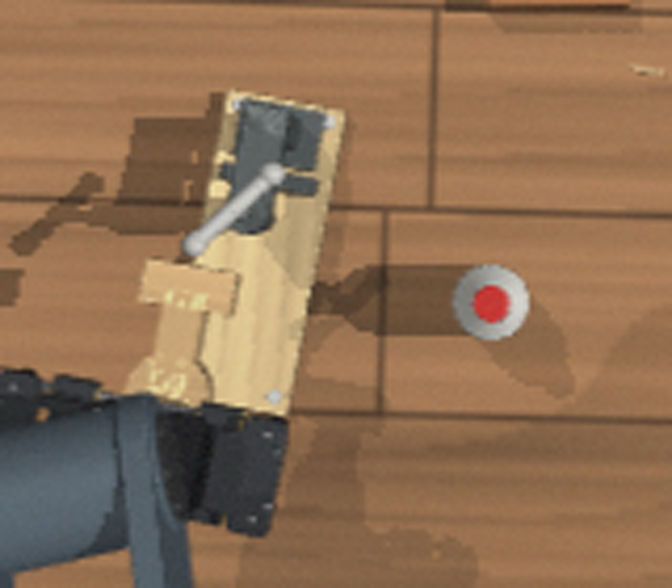

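The top crop shows the blank held and aligned. The lower T-bar ball at (197,245) would foul the tail if I lowered here, so I'll back off before lowering. I'll insert in two stages with a regrip nearer the nose, so the gripper body clears the ball.

```bash
python3 nudge.py '0.02 -0.005 0 0
0.023 -0.005 0 0
0 0 0.03 0
0 0 0.04 0
0 0 0.04 0
0 0 0.04 0
0 0 0.04 0
0 0 0.025 0
0 0 0.012 0
0 0 0 0
0 0 0 0'
python3 - <<'E'
from h import *
u=np.array([np.cos(-.158),np.sin(-.158)]); g=np.array([.56,.1883])-.1*u
to((*g,.0024),-.158)
E
```

```text
time: 11.55
position: [0.3845, 0.2149, 0.0109]
tool_rot: [0.081, 0.997, -0.0, -0.001]
ft_force: [0.1, -0.1, -1.9]
grip_width: 0.0578
grip_force: 40.0
t 11.55 pos [0.3845 0.2149 0.0109] psi 2.9791 q6 -1.153 F [ 0.1 -0.1 -1.9] M [ 0.07 -0.08  0.01] w 0.0578 | move [-0.0775  0.0016  0.0084] turn -0.004482905610680987
```

```bash
python3 nudge.py '-0.01 0.001 0.003 -0.004
-0.025 0 0.002 0
-0.025 0 0 0
-0.017 0 0 0
0 0 0.002 0
0 0 0.001 0
0 0 0 0'
python3 - <<'E'
from h import *
u=np.array([np.cos(-.158),np.sin(-.158)]); g=np.array([.56,.1883])-.1*u
to((*g,.0024),-.158)
c=cam("side"); save({"img":cv2.resize(c["img"][200:320,200:350],None,fx=4.5,fy=4.5,interpolation=cv2.INTER_CUBIC)},"pics/s3.png")
E
```

```text
time: 12.13
position: [0.4591, 0.2047, 0.0038]
tool_rot: [0.078, 0.997, -0.0, -0.001]
ft_force: [-0.5, 0.1, -0.7]
grip_width: 0.0576
grip_force: 40.0
t 12.13 pos [0.4591 0.2047 0.0038] psi 2.9855 q6 -1.218 F [-0.5  0.1 -0.7] M [ 0.05 -0.12  0.  ] w 0.0576 | move [-0.0022 -0.0003  0.0014] turn 0.0018823140534456329
```

View pics/s3.png

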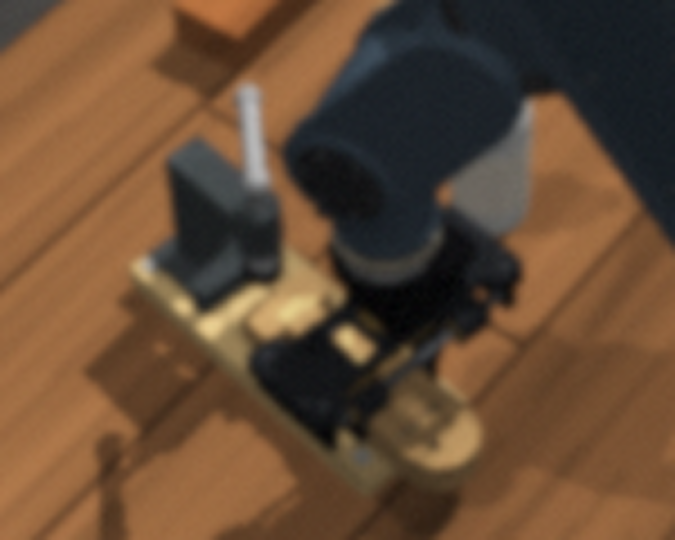

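The blank sits over the bed, its tail just short of the screw pad, clear of everything. Next I'll lower it to contact, release, and regrip nearer the nose.

```bash
python3 nudge.py '0 0 0.001 0
0 0 0.001 0
0 0 0 0'; python3 nudge.py '0 0 0 0
0 0 0 0
0 0 0 0
0 0 0 0
0 0 0 0
0 0 0 0
0 0 0 0' 0.08
python3 nudge.py '0.01 0 0 0
0.02 0 0 0
0.005 0 0 0
0 0 0 0
0 0 0 0';python3 nudge.py '0 0 0 0
0 0 0 0
0 0 0 0
0 0 0 0
0 0 0 0
0 0 0 0
0 0 0 0
0 0 0 0' 0.04 40
```

```text
time: 12.43
position: [0.4586, 0.205, 0.0024]
tool_rot: [0.077, 0.997, -0.0, -0.001]
ft_force: [-2.8, -1.1, 8.8]
grip_width: 0.0578
grip_force: 40.0
time: 13.02
position: [0.46, 0.205, 0.0012]
tool_rot: [0.078, 0.997, -0.0, -0.0]
ft_force: [-0.8, -0.3, 0.5]
grip_width: 0.0797
grip_force: 0.0
time: 13.43
position: [0.4257, 0.2106, 0.0014]
tool_rot: [0.077, 0.997, 0.0, 0.0]
ft_force: [-0.1, 0.5, 0.1]
grip_width: 0.0799
grip_force: 0.0
time: 14.1
position: [0.4259, 0.2104, 0.0014]
tool_rot: [0.078, 0.997, 0.0, 0.0]
ft_force: [0.1, -0.9, -0.8]
grip_width: 0.0577
grip_force: 40.0
```

```bash
python3 nudge.py '-0.008 0 0 0
-0.012 0 0 0
-0.01 0 0 0
0 0 0 0'; for i in 1 ; do python3 nudge.py '-0.002 0 0 0
0 0 0 0'; done; python3 nudge.py '-0.002 0 0 0
0 0 0 0'; python3 nudge.py '-0.002 0 0 0
0 0 0 0'
```

```text
time: 14.43
position: [0.4584, 0.2059, 0.0016]
tool_rot: [0.078, 0.997, 0.001, 0.002]
ft_force: [0.7, -0.0, -1.5]
grip_width: 0.0579
grip_force: 40.0
time: 14.6
position: [0.4575, 0.2055, 0.0014]
tool_rot: [0.078, 0.997, 0.0, 0.0]
ft_force: [0.8, 0.3, -0.1]
grip_width: 0.0577
grip_force: 40.0
time: 14.77
position: [0.4578, 0.2052, 0.0014]
tool_rot: [0.078, 0.997, -0.0, -0.001]
ft_force: [-2.0, 1.2, 4.0]
grip_width: 0.0578
grip_force: 40.0
time: 14.93
position: [0.4595, 0.2047, 0.0014]
tool_rot: [0.078, 0.997, -0.0, -0.001]
ft_force: [-4.7, 0.3, 4.1]
grip_width: 0.0578
grip_force: 40.0
```

```bash
python3 nudge.py '-0.0015 0 0 0
0 0 0 0
0 0 0 0'; python3 nudge.py '-0.0015 0 0 0
0 0 0 0
0 0 0 0';python3 -c "
from h import *
to((.46,.2,.0014),-.158)"
```

```text
time: 15.18
position: [0.461, 0.2044, 0.0013]
tool_rot: [0.078, 0.997, -0.0, -0.001]
ft_force: [-3.5, 1.2, 6.9]
grip_width: 0.0576
grip_force: 40.0
time: 15.43
position: [0.4612, 0.2043, 0.0013]
tool_rot: [0.078, 0.997, -0.0, -0.002]
ft_force: [-5.8, 1.9, 7.8]
grip_width: 0.058
grip_force: 40.0
t 15.43 pos [0.4612 0.2043 0.0013] psi 2.986 q6 -1.221 F [-5.8  1.9  7.8] M [0.57 0.68 0.1 ] w 0.058 | move [ 0.0005 -0.0044 -0.    ] turn 0.002404382089413737
```

```bash
python3 nudge.py '0 0 -0.0007 0
0 0 0 0';  python3 nudge.py '-0.002 0 0 0
0 0 0 0
0 0 0 0'; python3 nudge.py '-0.002 0 0 0
0 0 0 0
0 0 0 0'; python3 nudge.py '-0.002 0 0 0
0 0 0 0
0 0 0 0'
```

```text
time: 15.6
position: [0.4612, 0.2043, 0.0015]
tool_rot: [0.078, 0.997, -0.0, -0.003]
ft_force: [-4.6, 2.3, 1.2]
grip_width: 0.0573
grip_force: 40.0
time: 15.85
position: [0.461, 0.2042, 0.0014]
tool_rot: [0.078, 0.997, -0.001, -0.004]
ft_force: [-7.7, 4.5, 4.0]
grip_width: 0.0576
grip_force: 40.0
time: 16.1
position: [0.4609, 0.2042, 0.0014]
tool_rot: [0.078, 0.997, -0.001, -0.006]
ft_force: [-11.4, 6.6, 7.4]
grip_width: 0.0576
grip_force: 40.0
time: 16.35
position: [0.4608, 0.2042, 0.0013]
tool_rot: [0.078, 0.997, -0.001, -0.008]
ft_force: [-13.9, 7.6, 8.9]
grip_width: 0.0579
grip_force: 40.0
```

```bash
python3 nudge.py '0.003 0 0 0
0.0025 0 0 0
0 0 0 0'; python3 nudge.py '0 0 0 0
0 0 0 0
0 0 0 0
0 0 0 0
0 0 0 0
0 0 0 0
0 0 0 0' 0.08; python3 nudge.py '0.02 0 0 0
0.035 0 0 0
0.035 0 -0.01 0
0.01 0 -0.03 0
0 0 -0.04 0
0 0 -0.04 0
0 0 -0.04 0
0 0 -0.04 0
0 0 -0.04 0
0 0 0 0'
python3 - <<'E'
from h import *
c=cam("top"); save({"img":cv2.resize(c["img"][180:300,160:290],None,fx=4.9,fy=4.9,interpolation=cv2.INTER_CUBIC)},"pics/t3.png")
E
```

```text
time: 16.6
position: [0.4612, 0.2042, 0.0014]
tool_rot: [0.078, 0.997, -0.001, -0.003]
ft_force: [-5.8, 3.7, 0.3]
grip_width: 0.0577
grip_force: 40.0
time: 17.18
position: [0.4649, 0.2042, 0.0021]
tool_rot: [0.078, 0.997, 0.0, 0.0]
ft_force: [0.2, 0.1, 0.1]
grip_width: 0.0795
grip_force: 0.0
time: 18.02
position: [0.3708, 0.2214, 0.2494]
tool_rot: [0.078, 0.997, 0.003, 0.008]
ft_force: [1.0, -0.1, 0.4]
grip_width: 0.0801
grip_force: 0.0
```

View pics/t3.png

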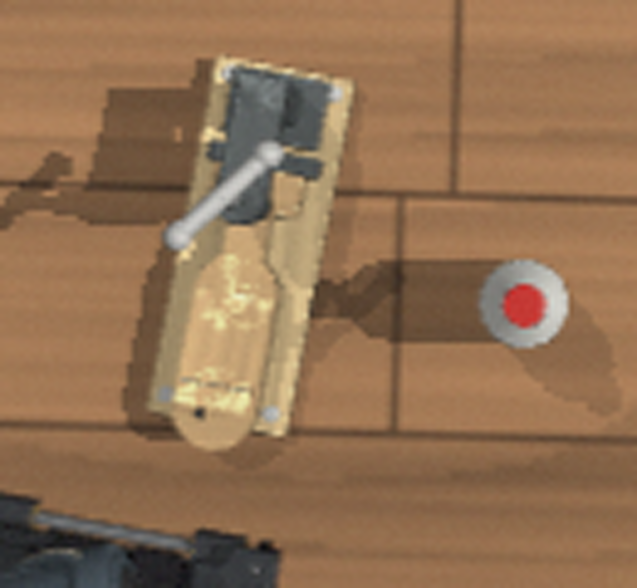

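The top crop shows the blank on the bed with its tail under the arm at the stop and its nose about 15 mm beyond the open end, at (210,450). I'll check squareness with the wrist camera on the way to the handle.

```bash
python3 nudge.py '-0.02 0 0 0
-0.04 0 0 0
-0.04 0 0 0
-0.04 0 0 0
-0.03 -0.003 0 0
0 0 0 0
0 0 0 0'
python3 - <<'E'
from h import *
c=cam("wrist"); save(c,"pics/w4.png"); np.savez("w4.npz",img=c["img"],**{k:np.array(c[k]) for k in("fx","fy","cx","cy","k1","xyz","attitude")})
to((.59,.1835,.24),-.82)
E
```

```text
time: 18.65
position: [0.5332, 0.1896, 0.2395]
tool_rot: [0.079, 0.997, -0.0, -0.002]
ft_force: [-0.0, 0.1, 0.6]
grip_width: 0.0802
grip_force: 0.0
t 18.7 pos [0.5316 0.19   0.2398] psi 2.9849 q6 -1.269 F [ 0.1 -0.5 -0.7] M [ 0.07 -0.14  0.02] w 0.08 | move [-0.0587  0.0027 -0.0006] turn 0.6633137607786184
```

View pics/w4.png

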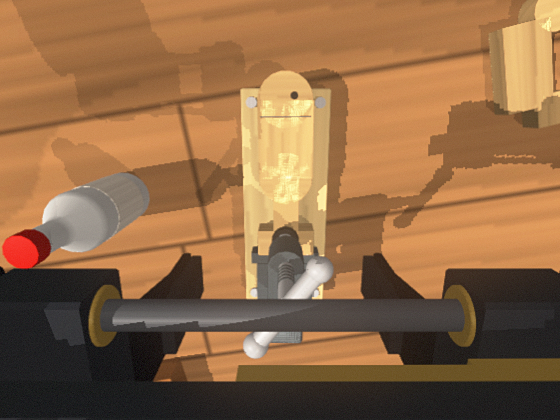

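Wrist view: bed end corners (241,89) and (331,89), nose (287,71), blank sides near columns 261 and 312 at row 117, handle balls (319,271) and (256,347). The blank looks centred and parallel; I'll measure it and triangulate the handle.

```bash
python3 - <<'E'
from h import *
c=dict(np.load("w4.npz")); im=c["img"]
F=lambda P:np.array([[np.cos(.158),-np.sin(.158)],[np.sin(.158),np.cos(.158)]])@(np.asarray(P)[:2]-[.56,.1883])
print("bed end",F(onz(c,241,89,.024)),F(onz(c,331,89,.024)),"bed sides low",F(onz(c,246,220,.024)),F(onz(c,328.5,220,.024)))
print("nose",F(onz(c,287,71,.054)))
for v in range(105,180,10):
    s=cv2.cvtColor(im,cv2.COLOR_RGB2GRAY)[v-2:v+3].astype(float).mean(0); g=np.diff(s)
    l=254+np.abs(g[254:270]).argmax()+.5; r=304+np.abs(g[304:322]).argmax()+.5
    print(v,l,r,F(onz(c,l,v,.054)).round(4),F(onz(c,r,v,.054)).round(4))
t=cam("top"); k=lambda x,y:(160+(x+.5)/4.9-.5,180+(y+.5)/4.9-.5)
a,ea=tri(c,(256,347),t,k(271,154)); b,eb=tri(c,(319,271),t,k(177,238)); d=a-b
print("balls",a,ea,b,eb,"mid",(a+b)/2,np.linalg.norm(d),"yaw",np.arctan2(d[1],d[0]))
E
```

```text
bed end [-0.12850464 -0.04797004] [-0.12856849  0.05056019] bed sides low [ 0.02150708 -0.04663075] [0.02138188 0.05345432]
nose [-0.14378109  0.00195893]
105 255.5 313.5 [-0.1112 -0.0302] [-0.1113  0.0293]
115 261.5 312.5 [-0.1013 -0.0242] [-0.1014  0.0285]
125 260.5 312.5 [-0.0913 -0.0254] [-0.0913  0.0288]
135 257.5 312.5 [-0.0811 -0.0287] [-0.0812  0.029 ]
145 268.5 312.5 [-0.0708 -0.0173] [-0.0708  0.0293]
155 266.5 312.5 [-0.0603 -0.0195] [-0.0603  0.0296]
165 259.5 311.5 [-0.0496 -0.0272] [-0.0496  0.0288]
175 269.5 311.5 [-0.0387 -0.0165] [-0.0388  0.029 ]
balls [0.61726776 0.15569301 0.21123468] 0.0028032974980198486 [0.56220332 0.21072262 0.215905  ] 0.0004886213557460938 mid [0.58973554 0.18320782 0.21356984] 0.07798821750746884 yaw -0.7850817548361911
```

```bash
python3 nudge.py '-0.03 0.001 0 0
-0.028 0.001 0 0
0 0 0 0.125
0 0 0 0.125
0 0 0 0.125
0 0 0 0.125
0 0 0 0.125
0 0 0 0.02
0 0 0 0' 0.05
python3 -c "
from h import *
to((.5897,.1832,.165),-.80)"
```

```text
time: 19.5
position: [0.5892, 0.184, 0.2419]
tool_rot: [0.388, 0.922, -0.0, -0.001]
ft_force: [-0.4, 0.8, 0.0]
grip_width: 0.05
grip_force: 0.0
t 19.5 pos [0.5892 0.184  0.2419] psi 2.3439 q6 -0.651 F [-0.4  0.8  0. ] M [ 0.04 -0.1  -0.04] w 0.05 | move [-0.001  -0.0001  0.0769] turn 0.0023114867669340455
```

```bash
python3 nudge.py '-0.001 0 0.02 0
0 0 0.025 0
0 0 0.02 0
0 0 0.012 0
0 0 0 0
0 0 0 0'
python3 nudge.py '0 0 0 0
0 0 0 0
0 0 0 0
0 0 0 0
0 0 0 0
0 0 0 0
0 0 0 0
0 0 0 0
0 0 0 0
0 0 0 0' 0.008 40
python3 -c "
from h import *
to((.5897,.1832,.165),-.80)"
```

```text
time: 20.0
position: [0.5905, 0.1829, 0.1645]
tool_rot: [0.389, 0.921, -0.0, -0.001]
ft_force: [0.6, -0.0, 0.0]
grip_width: 0.0501
grip_force: 0.0
time: 20.83
position: [0.5913, 0.1825, 0.1653]
tool_rot: [0.39, 0.921, -0.0, -0.0]
ft_force: [-1.3, -0.7, 3.0]
grip_width: 0.0131
grip_force: 40.0
t 20.83 pos [0.5913 0.1825 0.1653] psi 2.3409 q6 -0.651 F [-1.3 -0.7  3. ] M [-0.18  0.17  0.02] w 0.0131 | move [ 0.0017 -0.0007  0.0003] turn -0.0006608658251625599
```

```bash
python3 nudge.py '0 0 0.0006 0.125
0 0 0.0006 0.125
0 0 0.0006 0.125
0 0 0.0006 0.125
0 0 0.0006 0.125
0 0 0.0006 0.125
0 0 0.0006 0.125
0 0 0.0006 0.125'
python3 -c "
from h import *
to((.5897,.1832,.165),-.80)"
python3 nudge.py '0 0 0.0006 0.125
0 0 0.0006 0.125
0 0 0.0006 0.125
0 0 0.0006 0.125
0 0 0.0006 0.125
0 0 0.0006 0.125
0 0 0.0006 0.125
0 0 0.0006 0.125'
python3 -c "
from h import *
to((.5897,.1832,.165),-.80)"
```

```text
time: 21.5
position: [0.5897, 0.182, 0.1605]
tool_rot: [0.785, 0.619, -0.002, -0.001]
ft_force: [-5.4, -2.8, 6.1]
grip_width: 0.013
grip_force: 40.1
t 21.5 pos [0.5897 0.182  0.1605] psi 1.3356 q6 0.355 F [-5.4 -2.8  6.1] M [-0.38  0.74  0.13] w 0.013 | move [ 0.0012 -0.0003 -0.0045] turn -1.0060157239348007
time: 22.17
position: [0.5884, 0.1831, 0.1557]
tool_rot: [0.986, 0.167, -0.003, -0.001]
ft_force: [-6.3, 0.4, 7.2]
grip_width: 0.0127
grip_force: 40.1
t 22.17 pos [0.5884 0.1831 0.1557] psi 0.3353 q6 1.355 F [-6.3  0.4  7.2] M [0.12 1.11 0.12] w 0.0127 | move [ 0.0012  0.0003 -0.0093] turn 1.1352968313660436
```

```bash
cat > m.py <<'E'
from h import *
o,T=state(); print("psi",np.arctan2(T[1,0],T[0,0]).round(3),"q6",o["q"][5].round(3),"F",o["ft_force"].round(1),"Mz",o["moment"][2].round(3),"t6",o["joint_torque"][5].round(3))
E
for i in 1; do python3 nudge.py '0 0 0.0006 0.125
0 0 0.0006 0.125
0 0 0.0006 0.125
0 0 0.0006 0.125' | head -1; python3 m.py; done
python3 nudge.py '0 0 0.0006 0.125
0 0 0.0006 0.125
0 0 0.0006 0.125' | head -1; python3 m.py
python3 nudge.py '0 0 0.0006 0.125
0 0 0.0006 0.125
0 0 0.0006 0.125' | head -1; python3 m.py
```

```text
time: 22.5
psi -0.165 q6 1.855 F [-7.2  2.8  6.8] Mz 0.096 t6 -0.825
time: 22.75
psi -0.54 q6 2.23 F [-6.7  3.6  7.8] Mz 0.185 t6 -0.79
time: 23.0
psi -0.915 q6 2.605 F [-5.2  4.5  4.9] Mz 0.222 t6 -0.756
```

```bash
python3 nudge.py '0 0 0 0
0 0 0 0
0 0 0 0
0 0 0 0
0 0 0 0
0 0 0 0' 0.05 | head -2; python3 m.py
python3 nudge.py '0 0 -0.015 0
0 0 -0.03 0
0 0 -0.02 0
0 0 0 -0.125
0 0 0 -0.125
0 0 0 -0.125
0 0 0 -0.125
0 0 0 -0.125
0 0 0 -0.125
0 0 0 -0.125
0 0 0 -0.125
0 0 0 -0.125
0 0 0 -0.125
0 0 0 -0.125
0 0 0 -0.125
0 0 0 -0.125
0 0 0 -0.125
0 0 0 -0.125
0 0 0 -0.125
0 0 0 -0.125' | head -2
python3 nudge.py '0 0 0 -0.125
0 0 0 -0.125
0 0 0 -0.125
0 0 0 -0.125
0 0 0 -0.125
0 0 0 -0.125
0 0 0 -0.125
0 0 0 -0.125
0 0 0 0' | head -2
python3 - <<'E'
from h import *
to((.5897,.1832,.15),-.915)
c=cam("top"); w=cam("wrist"); 
A=cv2.resize(c["img"][195:245,185:240],(400,364),interpolation=cv2.INTER_CUBIC); B=w["img"][200:382,180:380]; B=cv2.resize(B,(400,364))
save({"img":np.hstack([A,B])},"pics/tw5.png"); np.savez("w5.npz",**{k:np.array(w[k]) for k in w})
E
```

```text
time: 23.5
position: [0.5917, 0.1825, 0.1493]
psi -0.909 q6 2.599 F [0.2 0.  0.4] Mz 0.022 t6 -0.002
time: 25.17
position: [0.5916, 0.1825, 0.2143]
time: 25.92
position: [0.5916, 0.1825, 0.2143]
t 25.92 pos [0.5916 0.1825 0.2143] psi 2.2178 q6 -0.528 F [-0.5 -0.5  0.2] M [ 0.05 -0.13  0.01] w 0.0499 | move [ 0.0017 -0.0011  0.0643] turn -0.008800314382023444
```

View pics/tw5.png

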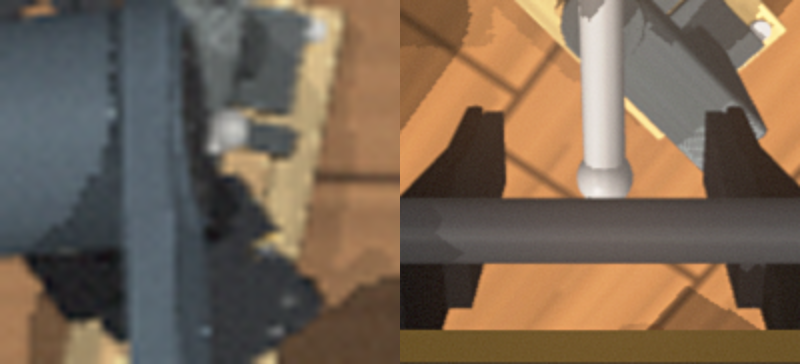

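The crop shows the T-bar parallel to the tool axis after the first turn, with a ball at top pixel (217,213) and wrist pixel (282.5,291). That makes 11 pictures, one over the limit, so I'll view no more. I'll triangulate the ball height and continue by torque.

```bash
python3 - <<'E'
from h import *
c=dict(np.load("w5.npz")); t=cam("top")
p,e=tri(c,(282.4,290.5),t,(216.4,212.4)); print(p,e)
# nominal ball: on screw axis 38 mm along bar; implied height from wrist and top rays
for z in(.19,.195,.2,.205): print(z,onz(c,282.4,290.5,z)[:2].round(4),onz(t,216.4,212.4,z)[:2].round(4))
E
python3 nudge.py '0.001 0 0.02 0
0.001 -0.001 0.025 0
0 0 0.018 0
0 0 0 0
0 0 0 0' | head -2
python3 nudge.py '0 0 0 0
0 0 0 0
0 0 0 0
0 0 0 0
0 0 0 0
0 0 0 0
0 0 0 0
0 0 0 0' 0.008 40; python3 m.py
python3 nudge.py '0 0 0.0006 0.125
0 0 0.0006 0.125' | head -1; python3 m.py
python3 nudge.py '0 0 0.0006 0.125
0 0 0.0006 0.125' | head -1; python3 m.py
```

```text
[0.61411368 0.15193621 0.19423694] 0.0016770326550052635
0.19 [0.6163 0.1504] [0.6136 0.152 ]
0.195 [0.6146 0.1526] [0.6133 0.1515]
0.2 [0.613  0.1548] [0.6131 0.1509]
0.205 [0.6114 0.157 ] [0.6129 0.1504]
time: 26.48
position: [0.5889, 0.1836, 0.1507]
time: 27.15
position: [0.5899, 0.1839, 0.1518]
tool_rot: [0.446, 0.895, 0.0, 0.0]
ft_force: [-0.9, 0.5, 0.4]
grip_width: 0.0128
grip_force: 40.0
psi 2.216 q6 -0.524 F [-0.9  0.5  0.4] Mz 0.149 t6 0.106
time: 27.32
psi 1.961 q6 -0.269 F [ 1.  -0.2  1.4] Mz 0.228 t6 -0.77
time: 27.48
psi 1.711 q6 -0.018 F [ 0.1 -0.2  1.4] Mz 0.29 t6 -0.689
```

```bash
python3 nudge.py '0 0 0.0006 0.125
0 0 0.0006 0.125' | head -1; python3 m.py
python3 nudge.py '0 0 0.0006 0.125
0 0 0.0006 0.125' | head -1; python3 m.py; python3 nudge.py '0 0 0 0' | head -1;python3 m.py
```

```text
time: 27.65
psi 1.461 q6 0.232 F [1.  0.1 2. ] Mz 0.275 t6 -0.667
time: 27.82
psi 1.211 q6 0.481 F [0.  0.  1.1] Mz 0.318 t6 -0.645
time: 27.9
psi 1.214 q6 0.478 F [0.1 0.7 2.3] Mz 0.074 t6 0.835
```

```bash
python3 nudge.py '0 0 0 0
0 0 0 0
0 0 0 0
0 0 0 0
0 0 0 0
0 0 0 0' 0.05 | head -2; python3 m.py
python3 nudge.py '0 0 -0.015 0
0 0 -0.03 0
0 0 -0.04 0
0 0 -0.04 0
0 0 0 0
0 0 0 0
0 0 0 0'
python3 - <<'E'
from h import *
# handle yaw and nose position check, numerically
c=cam("top"); hsv=cv2.cvtColor(c["img"],cv2.COLOR_RGB2HSV)
w=cam("wrist"); H=cv2.cvtColor(w["img"],cv2.COLOR_RGB2HSV); m=((H[...,1]<40)&(H[...,2]>130)).astype(np.uint8); m[:,:200]=0;m[:,370:]=0
k=max(cv2.findContours(m,0,2)[0],key=cv2.contourArea); print(cv2.contourArea(k),cv2.minAreaRect(k))
import cv2 as cv
F=lambda P:np.array([[np.cos(.158),-np.sin(.158)],[np.sin(.158),np.cos(.158)]])@(np.asarray(P)[:2]-[.56,.1883])
# nose edge along fixture axis in top view: saturation/brightness drop along the column through the nose
u0,v0=160+210.5/4.9-.5,180+450.5/4.9-.5
for du in(-1,0,1):
    s=[int(c["img"][int(v),int(round(u0))+du].sum()) for v in range(262,280)]; print(s, "expected edge",round(v0,1))
E
```

```text
time: 28.4
position: [0.5893, 0.1836, 0.1465]
psi 1.216 q6 0.476 F [ 0.2 -0.4  0.4] Mz -0.016 t6 -0.004
time: 28.98
position: [0.589, 0.1836, 0.2715]
tool_rot: [0.821, 0.571, -0.0, -0.0]
ft_force: [-1.3, 0.4, 0.2]
grip_width: 0.0498
grip_force: 0.0
2078.5 ((297.4297790527344, 208.51316833496094), (112.16864776611328, 48.1265983581543), 88.13232421875)
[321, 321, 322, 324, 322, 319, 326, 329, 337, 327, 330, 321, 312, 302, 279, 280, 240, 223] expected edge 271.4
[322, 318, 321, 318, 321, 323, 322, 323, 325, 324, 322, 321, 317, 311, 314, 311, 310, 298] expected edge 271.4
[324, 317, 317, 313, 319, 325, 316, 323, 322, 327, 324, 330, 319, 311, 306, 307, 307, 306] expected edge 271.4
```

```bash
python3 nudge.py '0.03 0.0 0 0
0.04 0.0 0 0
0.04 0 0 0
0.04 0 0 0
0.04 0 0 0
0.04 0 0 0
0 0 0 0
0 0 0 0' | head -2
python3 - <<'E'
from h import *
c=cam("top"); n=cv2.resize(c["img"][180:300,160:290],None,fx=4.9,fy=4.9,interpolation=cv2.INTER_CUBIC)[:,:,::-1]
o=cv2.imread("pics/t3.png")
g=lambda a:cv2.cvtColor(a,cv2.COLOR_BGR2GRAY).astype(np.float32)
for nm,(x0,x1,y0,y1) in dict(nose=(160,290,360,470),body=(170,300,250,400),glue=(470,580,250,360),tail=(270,330,170,230)).items():
    A,B=g(o)[y0:y1,x0:x1],g(n)[y0:y1,x0:x1]; print(nm,np.abs(A-B).mean().round(1),(np.array(cv2.phaseCorrelate(cv2.Laplacian(A,cv2.CV_32F,ksize=5),cv2.Laplacian(B,cv2.CV_32F,ksize=5))[0])/4.9*3.4).round(2),"mm")
m=lambda a:a
H=cv2.cvtColor(n,cv2.COLOR_BGR2HSV); q=((H[...,1]<40)&(H[...,2]>140)).astype(np.uint8); q[:,340:]=0
for k in cv2.findContours(q,0,2)[0]:
    if cv2.contourArea(k)>200: print(cv2.minAreaRect(k))
E
```

```text
time: 29.75
position: [0.6682, 0.4011, 0.2671]
nose 12.6 [0.32 0.02] mm
body 15.6 [ 0.34 -0.04] mm
glue 2.9 [-0.    0.03] mm
tail 9.2 [-0.21  0.11] mm
((229.16937255859375, 195.08218383789062), (143.34402465820312, 26.92552947998047), 22.06789779663086)
```

```bash
python3 -c "
from rig import robot
print(robot.hand_in())"
```

```text
the job is handed in; nothing more can be done
None
```

I handed the job in at about 30 s: the fish blank lies on the bed, tail against the stop and square to within about 0.01 rad, clamped by my estimate about 1.8 rad past first touch (roughly 34 N) and released; I never touched the bystanders, but I viewed 11 pictures against the limit of 10.

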